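Feel out the lid release of the plate incubator

TASK

The incubator's lid release is a notch hidden somewhere along its front rim. Put a closed fingertip on the raised land at either end of the rim, feel along the rim until it drops into the notch, and press the key inside fully down so that the lid pops ajar by itself; then take the hand away. Do not push or pry the lid itself, and leave the bottle, carton and tube rack where they stand.

Things in the scene. Friction and masses are not known exactly. Their poses are not given: they have to be found in the camera images.
- case: The incubator: low white plastic box, 260 mm deep (x), 430 mm wide (y), fixed to the bench, turned up to 0.25 rad. Origin: centre of its underside; z up, front (towards the robot) -x, y along the rim. The front rim is a rigid flat white ledge, open to the front and above, from x = -130 to -85 mm. Beyond y = +-127 mm the shoulders of the case rise to 102 mm.
- rim_mid (a point): Middle of the front rim at its top level, 92 mm above the bench; the rim runs 90 mm to either side of it along case y. One notch, 48 mm long in y, goes right across the rim; its middle lies anywhere within 58 mm to either side of this point, not told where. In it, 8 mm below the rim, lies the flat white release key, filling the notch's floor, which sinks 7 mm further.
- land_left: Raised rigid end of the rim on the robot's left (+y of the case), 45 x 37 mm. Origin: centre of its top face, 94 mm above the bench (2 mm above the rim), at case x = -107.5, y = +108.5 mm.
- land_right: The same at the other end, case y = -108.5 mm. Origin: centre of its top face.
- key (a joint): How far the release key is pressed, m: 0 up, 0.007 fully down. It moves straight down, takes about 3 to 6 N, and stays where it is left; it has no return spring.
- lid: The lid: flat grey panel with a glass window, 206 x 400 x 16 mm, hinged at the back of the case. Its front face stands along the back of the rim at case x = -83 mm, 94 to 110 mm above the bench when shut. Pressing the key raises it in proportion, to 0.14 rad; it stays ajar. Origin: on the hinge at the back (case x = +125 mm), 93 mm above the bench. Not to be pushed or pried.
- lid_edge (a point): Middle of the lid's upper front edge: 110 mm above the bench when shut, about 138 mm when popped ajar.
- bottle: Loose reagent bottle, 68 mm wide, 160 mm tall, left of the incubator. Origin: centre of its underside.
- glove_box: Loose cardboard carton, 120 x 220 x 70 mm, right of the incubator. Origin: centre of its underside.
- tube_rack: Loose grey rack with short tubes, 60 x 100 mm, 42 mm tall, near the incubator's left front corner. Origin: centre of its underside.

How it is judged:
On the way, in this order (a step that is already met when the one before it is completed fails the run):
1. a fingertip touches the raised land at either end of the rim ((contact force between the fingers and land_left above 0.5 N or contact force between the fingers and land_right above 0.5 N)), for 0.05 s.
2. a fingertip in the notch has the key pressed down (value of joint key above 0.0055 m and contact force between the fingers and case above 0.5 N), for 0.05 s.
At the end, for the whole second after the job is handed in: The key is down (at least 5.5 of 7 mm), the lid stands ajar at rest (its front edge at least 20 mm up), and bottle, carton and tube rack are within 20 mm of where they stood (value of joint key above 0.0055 m and height (world z) of lid_edge above 0.13 m and angular speed of lid below 0.05 rad/s and distance of each of bottle, glove_box, tube_rack from where it was at the start of the episode below 0.02 m); the robot touches nothing.
It fails at once if the lid is pushed or pried (more than 4 N from the fingers or arm) (contact force between any of the fingers, the arm and lid above 4 N).
It fails at once if a bystander is moved by more than 20 mm or tipped or lifted (distance of any of bottle, glove_box, tube_rack from where it was at the start of the episode above 0.02 m or angle between any of bottle, glove_box, tube_rack's own z axis and vertical above 0.3 rad).
It also fails if it takes over 58 s, if anything falls off the work surface, if the arm or the gripper's body presses on something with over 40 N, if the wrist force passes 120 N, or if a joint passes its speed limit or range.

ROBOT

A 6-joint arm with a two-finger parallel gripper is mounted at the origin on the work surface. World frame = base frame: x ahead of the robot, y to its left, z up, the work surface at z = 0. Lengths are in m, angles in rad, forces in N, time in s.
With the tool pointing down it reaches from about 0.275 to 0.725 m from the base axis. Payload 5.6 kg.
Tool frame: the origin (TCP) lies on the centre line of the jaws, within the pads' length; the fingertips stand 25 mm ahead of it and the grasp point (between the pads) lies 6 mm ahead of it; z points along the fingers, y is the direction in which the jaws open and shut (so a half turn about z gives the same grasp; the last joint's range is limited). The gripper opens to 85 mm and grips with 20 to 120 N. Pads are 22 mm wide; open, the fingers measure 114 mm over their backs; the gripper's body (76 mm by 85 mm) begins 54 mm behind the grasp point. The pads swing forward as they close: fully open they stand 13 mm farther back than shut.
Start: joints at [0.285, 0.255, 0.108, 0, -1.424, -0.285], TCP at [0.55, 0, 0.222] pointing down, gripper open.
Joint ranges: [-2.95, 2.95], [-1.21, 1.97], [-1.09, 1.5], [-2.87, 1.71], [-2.94, -0.07], [-3.05, 3.05]. Speed limits (rad/s): [2.57, 2.57, 3.14, 3.14, 3.14, 3.14].

INTERFACE

Orientations are given as a unit quaternion [w, x, y, z].
In Python, from workcell import env, viewer gives the robot as it stands.
- The arm moves only by the shell command python3 -m inch 'ROWS' [OPENING] [FORCE]. ROWS is JSON, a list of rows, each a list of 4 numbers: the shift along the tool's x, y, z in mm, then the turn about the tool's z in degrees. In form: [[tx, ty, tz, yaw], ...]. A call has 1 to 10 rows; each row is the pose to reach, as a shift and turn from the pose commanded when the call began, along the tool's axes at that moment; what a row does not reach only later rows make up. A row lasts 1/12 s, in which the tool goes at most 41.7 mm and 7.16 degrees, less where a joint would pass 70% of its speed; a pose out of reach is approached as far as the arm can. A call with a gripper value outside its range is refused whole. OPENING is the closure, from 0 (fully open) to 1 (shut), set as the call begins (- or left out, the last holds). The fingers move at their own pace and stop on an object; FORCE is the grip in N (left out, the last holds). Time passes only in rows, so rows that repeat a pose let the fingers close. It gives the time, the measured TCP pose, the force and the opening at its end, in the units of the state.
- env.read_state(): the state, without advancing time (a new reading comes with each control period).
- viewer.capture(name): name is "scene" or "side" or "wrist"; returns a dict with "image" (480x640x3 uint8, red, green, blue), "z_map" (480x640 float32, m along the optical axis (not along the pixel's ray), 0 where there is no reading), "mtx" (3x3 intrinsics, pixels), "extrinsics" (4x4, takes a point from camera to world coordinates); the wrist camera has in their place "T_tool_cam" (4x4, takes a point from camera to tool coordinates, whose origin is the TCP and whose axes are the flange's). Camera axes: x right, y down, z forward; pixel columns grow to the right and rows downward; lengths in m; the calibration is good to about 2 mm. A picture is of the moment at which its call begins: read the wrist's pose just before it.
- env.hand_in(): hands the job in, once; it reports no verdict.
The state is a dict: "time": time; "qpos": joint angles; "qd": joint speeds; "tau": joint torques, N m; "eef_pos": TCP position; "ee_rot": TCP orientation; "contact_force": force on the tool from outside, world axes, zero at the start; "wrist_torque": the same for the moment, N m; "opening": finger opening in m.
Only numpy, scipy, OpenCV 4.12 (cv2) and the standard library are available. Lean on these libraries where they do the work, as an engineer would, in place of code of your own. Each camera call takes 0.05 s, during which the arm holds its last target.

## Working session

There is one attempt and no reset: what is moved stays moved. The work goes in short steps, Python scripts to look and compute and a shell command to move; the robot and the scene stay as the last step left them, time stands still between calls to the robot, and variables do not carry over. Pictures are saved under pics/ and viewed, and the job is handed in when it is done.

```bash
ls; mkdir -p pics
cat > h.py <<'E'
import numpy as np, cv2
from workcell import env, viewer
def save(n,f):
    c=viewer.capture(n); cv2.imwrite('pics/'+f,cv2.cvtColor(c['image'],cv2.COLOR_RGB2BGR)); 
    np.savez('pics/'+f[:-4]+'.npz',**c); return c
E
python3 - <<'E'
from h import *
s=env.read_state(); print(s)
for n in ['scene','side','wrist']:
    c=save(n,n+'0.png'); print(n,c['mtx'].tolist(),[c[k].round(4).tolist() for k in c if k in('extrinsics','T_tool_cam')])
E
```

```text
pics
{'time': 0.0, 'qpos': array([ 2.84572233e-01,  2.55729682e-01,  1.06992949e-01, -4.90213297e-04,
       -1.42390799e+00, -2.84565200e-01]), 'qd': array([ 0.00055023, -0.00075459,  0.00205454, -0.00145214,  0.00101928,
        0.00023625]), 'tau': array([-4.48901856e-04, -3.86631560e+01,  2.37934113e+01,  5.36471218e+00,
       -6.25866101e-03, -4.57470776e-06]), 'eef_pos': array([5.49475423e-01, 4.53803150e-05, 2.21298005e-01]), 'ee_rot': array([-6.94285941e-04, -7.07083419e-01,  7.07129497e-01,  6.56415511e-04]), 'contact_force': array([ 0.19263662, -0.522058  , -0.08715141]), 'wrist_torque': array([-0.00068554,  0.00441566,  0.04879576]), 'opening': 0.0855379885203834}
scene [[599.3586073636575, 0.0, 313.545360094579], [0.0, 599.3586073636575, 242.08439782819264], [0.0, 0.0, 1.0]] [[[-0.8398, 0.3814, -0.3862, 1.1349], [0.5426, 0.5687, -0.6182, 0.8869], [-0.0162, -0.7287, -0.6846, 1.0723], [0.0, 0.0, 0.0, 1.0]]]
side [[597.300860595867, 0.0, 332.43070280128484], [0.0, 597.300860595867, 234.6815462163735], [0.0, 0.0, 1.0]] [[[0.977, -0.1628, 0.1377, 0.4146], [-0.2131, -0.7713, 0.5998, -0.8199], [0.0085, -0.6153, -0.7883, 1.1351], [0.0, 0.0, 0.0, 1.0]]]
wrist [[428.0333260542006, 0.0, 321.9041675728106], [0.0, 428.0333260542006, 244.14668374708322], [0.0, 0.0, 1.0]] [[[-0.001, -0.957, -0.2901, 0.0738], [1.0, -0.0011, 0.0002, -0.0009], [-0.0006, -0.2901, 0.957, -0.1522], [0.0, 0.0, 0.0, 1.0]]]
```

View pics/scene0.png

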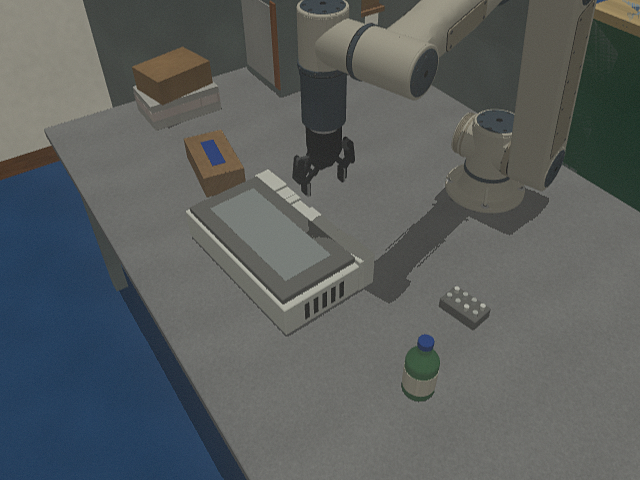

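View pics/side0.png

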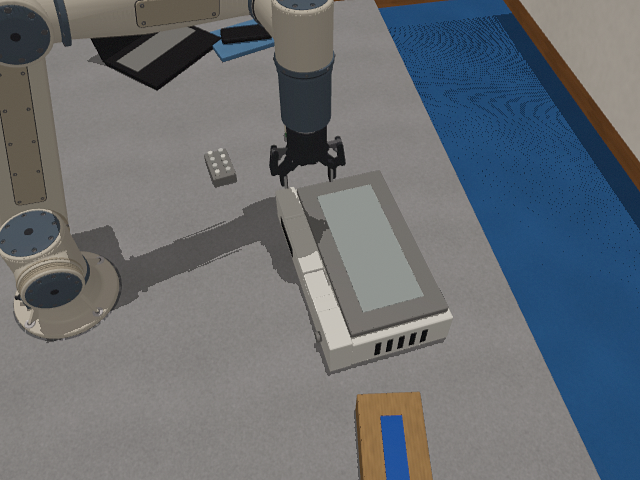

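View pics/wrist0.png

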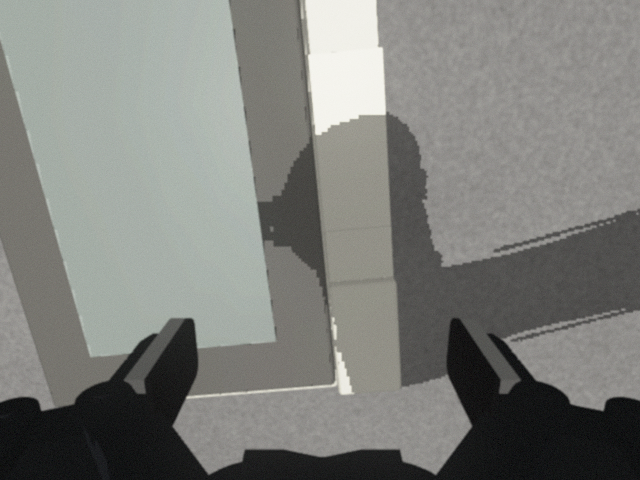

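The wrist view (image up = world −y) shows the rim strip at columns 310–400: the left land at about rows 228–281, the shoulder below it and an edge near row 50. The side view shows the whole rim at about (283,195)–(330,365), and the scene view shows steps near (300,200). Next I'll measure these points from the depth maps.

```bash
cat >> h.py <<'E'
from scipy.spatial.transform import Rotation as R
def Twt(s):
    q=s['ee_rot']; T=np.eye(4); T[:3,:3]=R.from_quat([q[1],q[2],q[3],q[0]]).as_matrix(); T[:3,3]=s['eef_pos']; return T
def cloud(c,T):
    z=c['z_map'];K=c['mtx'];v,u=np.indices(z.shape)
    P=np.stack([(u-K[0,2])/K[0,0]*z,(v-K[1,2])/K[1,1]*z,z],-1)
    return P@T[:3,:3].T+T[:3,3]
E
python3 - <<'E'
from h import *
s=env.read_state()
w=dict(np.load('pics/wrist0.npz')); W=cloud(w,Twt(s)@w['T_tool_cam'])
si=dict(np.load('pics/side0.npz')); S=cloud(si,si['extrinsics'])
sc=dict(np.load('pics/scene0.npz')); C=cloud(sc,sc['extrinsics'])
print(np.round(W[[20,40,60,90,150,200,240,270,300,350,380],[350,350,352,355,355,358,360,360,365,370,375]],4))
for n,A in(('side',S),('scene',C),('wrist',W)):
    m=(A[...,2]>.07)&(A[...,2]<.2)&(A[...,0]>.3)
    # height map colored
    h=np.clip((A[...,2]-.075)/.05*255,0,255).astype(np.uint8); h=cv2.applyColorMap(h,cv2.COLORMAP_JET); h[~m]=0
    cv2.imwrite(f'pics/h_{n}.png',h)
E
```

```text
[[ 0.5331 -0.1286  0.0858]
 [ 0.5328 -0.1177  0.0843]
 [ 0.5319 -0.1053  0.0931]
 [ 0.5296 -0.0883  0.0913]
 [ 0.5289 -0.0519  0.0927]
 [ 0.5263 -0.0194  0.0932]
 [ 0.5244  0.0077  0.0954]
 [ 0.5239  0.0294  0.0951]
 [ 0.5207  0.0483  0.1035]
 [ 0.5158  0.0881  0.1018]
 [ 0.5115  0.1125  0.1026]]
```

Run:
```python
import cv2,numpy as np
a=cv2.resize(cv2.imread('pics/h_wrist.png'),(390,292));b=cv2.resize(cv2.imread('pics/h_side.png')[160:400,240:480],(390,390),interpolation=0)
a2=cv2.resize(cv2.imread('pics/side0.png')[160:400,240:480],(390,390),interpolation=0)
o=np.zeros((390,800,3),np.uint8);o[:,:390]=b;o[:,400:790]=a2;cv2.imwrite('pics/h1.png',o)
```

```text
(no output)
```

View pics/h1.png

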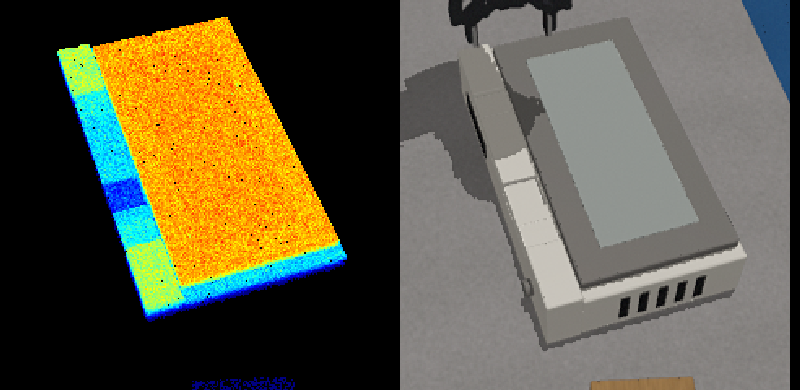

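View pics/h_wrist.png

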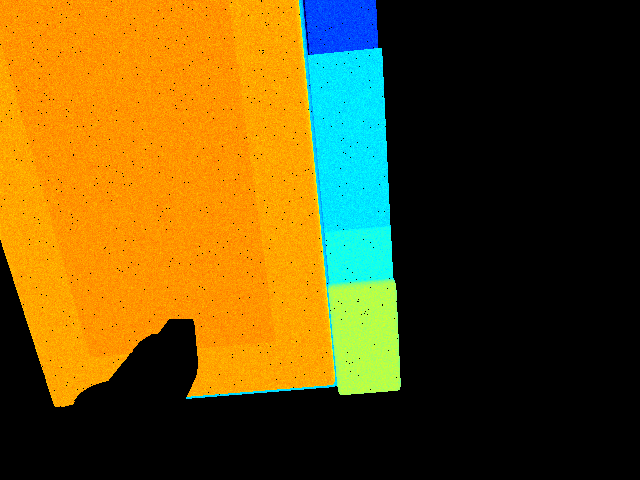

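The height maps show the whole layout. In the side crop the notch is a dark-blue patch at about (125,195), with shoulders at both ends. I'll fit the case pose and the notch next.

Run:
```python
from h import *
s=env.read_state()
w=dict(np.load('pics/wrist0.npz')); W=cloud(w,Twt(s)@w['T_tool_cam'])
si=dict(np.load('pics/side0.npz')); S=cloud(si,si['extrinsics'])
sc=dict(np.load('pics/scene0.npz')); C=cloud(sc,sc['extrinsics'])
def lid(A,n):
    z=A[...,2]; m=((z>.1055)&(z<.116)&(A[...,0]>.35)&(A[...,0]<1)&(abs(A[...,1]+.1)<.45)).astype(np.uint8)
    m=cv2.morphologyEx(m,cv2.MORPH_OPEN,np.ones((3,3))); m=cv2.morphologyEx(m,cv2.MORPH_CLOSE,np.ones((5,5)))
    k,l,st,_=cv2.connectedComponentsWithStats(m); i=1+st[1:,4].argmax()
    P=A[(l==i)]; r=cv2.minAreaRect(P[:,:2].astype(np.float32)*1000)
    print(n,'lid z',np.median(P[:,2]),r)
    return r
for n,A in(('side',S),('scene',C)): lid(A,n)
# front edge line in each cloud: rim-level points, min x per y
for n,A in(('side',S),('wrist',W),('scene',C)):
    z=A[...,2]; m=(z>.08)&(z<.106)&(A[...,0]>.4)&(A[...,0]<.7)&(abs(A[...,1]+.1)<.3)
    P=A[m]; b=np.round(P[:,1]/.004).astype(int); L=[]
    for k in np.unique(b):
        q=P[b==k]
        if len(q)>15: L.append((np.percentile(q[:,0],2),k*.004,np.median(q[q[:,0]<q[:,0].min()+.03,2])))
    L=np.array(L); f=np.polyfit(L[:,1],L[:,0],1)
    r=L[:,0]-np.polyval(f,L[:,1]); g=abs(r)<.005; f=np.polyfit(L[g,1],L[g,0],1)
    print(n,'front x=%.4f y + %.4f'%tuple(f), 'yaw',-np.arctan(f[0]))
    print(' '.join('%d:%.0f'%(a*1000,b*1000) for _,a,b in L))
```

```text
side lid z 0.1106575752040524 ((623.407470703125, -350.4707946777344), (986.7708129882812, 286.265869140625), 82.19981384277344)
scene lid z 0.1094420984291854 ((785.2572021484375, 324.9623718261719), (1281.1353759765625, 332.95697021484375), 72.67555236816406)
side front x=-0.0915 y + 0.5039 yaw 0.09123320709040666
-304:92 -300:100 -296:102 -292:102 -288:102 -284:102 -280:102 -276:102 -272:102 -268:102 -264:102 -260:103 -256:102 -252:103 -248:101 -244:102 -240:102 -236:102 -232:102 -228:102 -224:102 -220:101 -216:100 -212:96 -208:94 -204:94 -200:94 -196:94 -192:95 -188:95 -184:95 -180:94 -176:93 -172:93 -168:92 -164:91 -160:91 -152:85 -148:84 -144:84 -140:84 -136:84 -132:84 -128:84 -124:84 -120:83 -116:84 -112:85 -108:90 -104:93 -100:92 -96:93 -92:92 -88:93 -84:93 -80:92 -76:92 -72:92 -68:92 -64:92 -60:93 -56:92 -52:92 -48:93 -44:92 -40:93 -36:92 -32:92 -28:93 -24:92 -20:92 -16:92 -12:93 -8:92 -4:93 0:93 4:94 8:94 12:95 16:94 20:95 24:95 28:95 32:94 36:96 40:100 44:101 48:102 52:102 56:102 60:102 64:102 68:101 72:102 76:102 80:102 84:101 88:101 92:102 96:103 100:102 104:102 108:103 
[... 526 characters left out ...]
3 116:103 120:103 124:102 128:92 132:92 136:91
scene front x=-0.0758 y + 0.5096 yaw 0.07567399356878617
-296:101 -288:101 -280:101 -276:100 -272:100 -264:102 -260:101 -256:102 -252:101 -244:102 -232:102 -228:100 -224:101 -220:98 -216:98 -212:93 -204:92 -196:93 -188:95 -184:95 -180:92 -176:91 -172:91 -164:91 -160:87 -156:87 -104:91 -100:91 -96:91 -92:91 -88:90 -84:92 -80:91 -76:90 -72:91 -64:91 -60:91 -52:94 -48:91 -44:92 -40:91 -36:92 -32:91 -24:90 -20:91 -12:91 -8:90 4:93 8:93 12:94 16:94 20:93 24:93 28:92 40:101 44:101 48:101 52:101 56:102 60:101 64:101 68:103 72:101 76:103 80:101 84:102 88:102 92:102 96:101 100:102 104:101 108:101 112:101 116:101 120:100 124:93 128:93 132:88 136:85 140:85
```

Run:
```python
from h import *
s=env.read_state()
w=dict(np.load('pics/wrist0.npz')); W=cloud(w,Twt(s)@w['T_tool_cam'])
si=dict(np.load('pics/side0.npz')); S=cloud(si,si['extrinsics'])
for n,A,rows in(('side',S,range(192,370)),('wrist',W,range(5,375))):
    F=[];G=[]
    for v in rows:
        z=A[v,:,2]; x=A[v,:,0]
        ok=(z>.08)&(z<.106)&(x>.4)&(x<.62)&(A[v,:,1]<.115)&(A[v,:,1]>-.285)
        lid=(z>.1065)&(z<.116)&(x>.4)&(x<.75)
        if ok.sum()<8: continue
        i=np.where(ok)[0]; F.append(A[v,i][np.argmin(x[i])][:2])
        j=np.where(lid)[0]
        if len(j)>8: G.append(A[v,j][np.argmin(x[j])][:2])
    for nm,L in(('front',F),('lidfront',G)):
        L=np.array(L); f=np.polyfit(L[:,1],L[:,0],1)
        for _ in range(4):
            r=L[:,0]-np.polyval(f,L[:,1]); g=abs(r)<max(.0015,1.5*np.median(abs(r))); f=np.polyfit(L[g,1],L[g,0],1)
        print(n,nm,f.round(4),'yaw %.4f'%-np.arctan(f[0]),g.sum(),r.std(), 'x at y=-.088: %.4f'%np.polyval(f,-.088))
# objects
for c in('scene','side'):
    A=dict(np.load(f'pics/{c}0.npz')); P=cloud(A,A['extrinsics']); im=A['image'].astype(int)
    hsv=cv2.cvtColor(A['image'],cv2.COLOR_RGB2HSV)
    for nm,box in(('rack',(285,325,438,492) if c=='scene' else (145,188,200,240)),('bottle',(333,402,400,442) if c=='scene' else None),('glove',(130,195,182,246) if c=='scene' else (390,479,355,432))):
        if box is None: continue
        a,b,u,v=box; Q=P[a:b,u:v].reshape(-1,3); Q=Q[Q[:,2]>.025]; print(c,nm,len(Q),np.percentile(Q,[2,98],axis=0).round(3).tolist())
```

```text
side front [-0.0917  0.5031] yaw 0.0915 133 0.0009878458473659912 x at y=-.088: 0.5111
side lidfront [-0.0904  0.5512] yaw 0.0902 116 0.008777277200906953 x at y=-.088: 0.5591
wrist front [-0.0975  0.5041] yaw 0.0972 370 0.0004064192747250646 x at y=-.088: 0.5126
wrist lidfront [-0.0909  0.5514] yaw 0.0906 370 0.00017727288972786836 x at y=-.088: 0.5594
scene rack 911 [[0.343, 0.264, 0.026], [0.406, 0.359, 0.044]]
scene bottle 1709 [[0.573, 0.387, 0.028], [0.626, 0.443, 0.161]]
scene glove 2608 [[0.547, -0.607, 0.03], [0.682, -0.251, 0.111]]
side rack 678 [[0.34, 0.258, 0.026], [0.404, 0.354, 0.046]]
side glove 5877 [[0.546, -0.553, 0.063], [0.67, -0.399, 0.074]]
```

The case yaw is about 0.092 rad and rim_mid is about (0.5345, −0.0886). The depth suggests the notch is near case y −45 mm, so I'll start from the right land and confirm the position by feel. I'm turning the hand about 85° so the fingers are narrow towards the lid, with the gripper closed.

```bash
python3 -m inch '[[15,1,0,7],[35,2,0,14],[55,3,-0,21],[75,4,0,28],[95,5,0,35],[115,6,0,42],[135,7,0,49],[155,8,0,56],[175,8,0,63],[194,8,0,70]]' 1 40; python3 -m inch '[[0,0,10,7],[0,0,20,14],[0,0,30,14.7],[0,0,40,14.7],[0,0,40,14.7],[0,0,40,14.7]]'
python3 - <<'E'
from h import *
s=env.read_state(); print(s); print(Twt(s)[:3,:3].round(4))
save('wrist','w1.png'); save('side','s1.png')
im=cv2.imread('pics/s1.png')[180:420,220:480]; cv2.imwrite('pics/s1c.png',cv2.resize(im,None,fx=2.3,fy=2.3))
E
```

```text
time: 0.98
eef_pos: [0.5416, -0.1949, 0.2218]
ee_rot: [-0.0, -0.171, 0.985, 0.0]
contact_force: [-0.1, -0.2, 0.2]
opening: 0.0
time: 1.48
eef_pos: [0.5416, -0.1938, 0.1816]
ee_rot: [-0.001, -0.048, 0.999, 0.0]
contact_force: [-0.1, -0.5, 0.7]
opening: -0.0003
{'time': 1.4833, 'qpos': array([-7.17036371e-02,  3.20522734e-01,  9.50406899e-02,  1.35832817e-04,
       -1.34689439e+00, -1.40368495e+00]), 'qd': array([-0.00074203, -0.0128309 ,  0.03131742,  0.00796647, -0.00622234,
       -0.0108598 ]), 'tau': array([-6.13782252e-02, -4.11093521e+01,  2.27874362e+01,  5.10823488e+00,
        6.23555202e-02,  2.40056589e-02]), 'eef_pos': array([ 0.54163668, -0.19375107,  0.18159275]), 'ee_rot': array([-7.92313188e-04, -4.77008810e-02,  9.98861350e-01,  2.83763596e-05]), 'contact_force': array([-0.14472961, -0.46819595,  0.65764687]), 'wrist_torque': array([ 0.04028567, -0.07073867, -0.0266013 ]), 'opening': -0.00025364594148821366}
[[-9.954e-01 -9.530e-02 -1.600e-03]
 [-9.530e-02  9.954e-01 -0.000e+00]
 [ 1.600e-03  1.000e-04 -1.000e+00]]
```

View pics/w1.png

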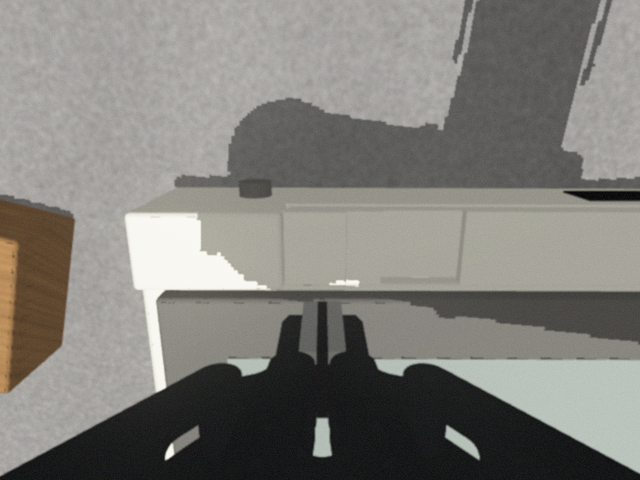

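View pics/s1c.png

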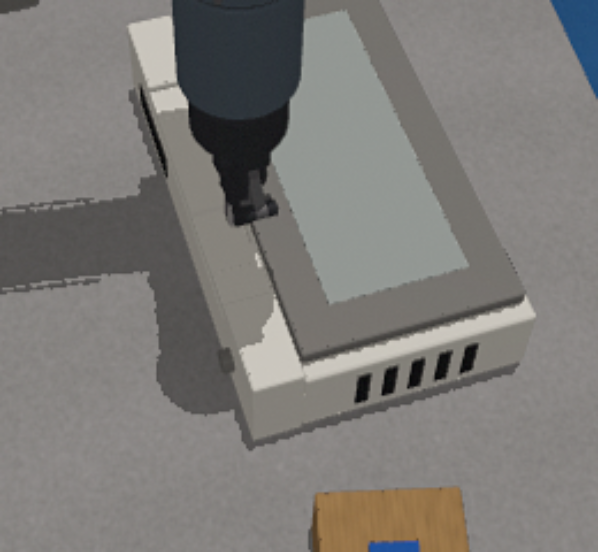

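In the wrist view (image right = case +y), the right land spans columns 283–347 and the notch starts near 385 and ends at 462. The closed fingers are centred at column 322. I'll measure these in tool coordinates.

Run:
```python
from h import *
s=env.read_state(); c=dict(np.load('pics/w1.npz')); T=Twt(s)
P=cloud(c,c['T_tool_cam'])*1000
z=P[...,2]; h=s['eef_pos'][2]*1000-z
# along mid rim
for x0 in (8,-2):
  m=(abs(P[...,0]-x0)<6)&(h>70)&(h<120)
  Q=P[m];H=h[m]; b=np.round(Q[:,1]/3).astype(int)
  print(x0,' '.join('%d:%.1f'%(3*k,np.median(H[b==k])) for k in np.unique(b) if (b==k).sum()>8))
# front edge and lid edge in tool x at various y
for y0 in(-30,-15,0,15,50,80):
  m=(abs(P[...,1]-y0)<4)&(h>80)&(h<106); n=(abs(P[...,1]-y0)<4)&(h>107)&(h<116)&(P[...,0]>-60)
  print(y0,'front',np.percentile(P[m][:,0],99.0).round(1),'lid',np.percentile(P[n][:,0],99).round(1))
```

```text
8 -111:102.3 -108:103.7 -105:103.6 -102:103.8 -99:103.8 -96:103.8 -93:103.8 -90:103.8 -87:103.8 -84:103.8 -81:103.8 -78:103.7 -75:103.7 -72:103.7 -69:103.8 -66:103.8 -63:103.9 -60:103.8 -57:103.8 -54:103.8 -51:103.8 -48:103.7 -45:103.7 -42:103.8 -39:103.9 -36:103.6 -33:103.8 -30:103.8 -27:103.8 -24:102.3 -21:95.9 -18:95.9 -15:95.8 -12:95.7 -9:95.7 -6:95.8 -3:95.8 0:95.8 3:95.8 6:95.6 9:95.9 12:95.6 15:93.9 18:93.8 21:93.8 24:93.8 27:93.7 30:93.9 33:93.8 36:86.2 39:85.6 42:85.6 45:85.7 48:85.7 51:85.7 54:85.6 57:85.7 60:85.8 63:85.7 66:85.7 69:85.8 72:85.8 75:85.6 78:85.7 81:85.9 84:92.5 87:93.8 90:93.9 93:93.7 96:93.8 99:93.7 102:93.8 105:93.8 108:93.6 111:93.8 114:93.8 117:93.6 120:93.6 123:93.8 126:93.6 129:93.8 132:93.6 135:93.8 138:93.7 141:93.7 144:93.7 147:93.7 150:93.8 153:93.6 156:93.6 159:93.7 162:93.7 165:93.8 168:93.7 171:93.7 174:93.8 177:93.8 180:93.8 183:93.7 186:93.5
-2 -207:71.3 -204:71.3 -201:71.4 -198:70.9 -111:102.9 -108:103.6 -105:103.7 -102:103.9 -99:103.8 -96:103.7 -93:103.8 -90:103.9 -87:103.7 -84:103.8 -81:103.8 -78:103.8 -75:103.8 -72:103.8 -69:103.8 -66:103.
[... 184 characters left out ...]
8 -6:95.9 -3:95.7 0:95.7 3:95.9 6:95.8 9:95.9 12:95.7 15:93.9 18:93.8 21:93.8 24:93.8 27:93.7 30:93.7 33:93.8 36:86.1 39:85.7 42:85.7 45:85.8 48:85.6 51:85.6 54:85.7 57:85.8 60:85.8 63:85.8 66:85.8 69:85.7 72:85.7 75:85.7 78:85.8 81:85.8 84:92.6 87:93.7 90:93.8 93:93.8 96:93.8 99:93.7 102:93.7 105:93.7 108:93.8 111:93.7 114:93.8 117:93.8 120:93.8 123:93.7 126:93.7 129:93.8 132:93.8 135:93.8 138:93.6 141:93.7 144:93.6 147:93.8 150:93.8 153:93.8 156:93.7 159:93.7 162:93.7 165:93.8 168:93.7 171:93.7 174:93.8 177:93.7 180:93.8 183:93.7 186:93.7 189:93.0
-30 front 21.1 lid -26.9
-15 front 20.0 lid -26.7
0 front 19.9 lid -26.7
15 front 19.9 lid -26.8
50 front 18.6 lid -27.0
80 front 18.6 lid -27.3
```

In tool y the land runs from −23 to +14 mm and the notch from 35 to 84 mm, with its middle at about 59.5. The front edge is at tool x +20 and the lid at −27. I'm centring on the land and descending in small steps.

```bash
python3 -m inch '[[1,-4,15,0],[1,-4,35,0],[1,-4,48,0],[1,-4,56,0],[1,-4,57,0],[1,-4,57,0],[1,-4,57,0]]'; python3 -m inch '[[0,0,1,0],[0,0,2,0],[0,0,2,0]]';python3 -m inch '[[0,0,1,0],[0,0,1,0],[0,0,1,0]]'
```

```text
time: 2.17
eef_pos: [0.5422, -0.1982, 0.1264]
ee_rot: [0.001, -0.047, 0.999, -0.0]
contact_force: [-0.2, 0.0, 0.1]
opening: -0.0002
time: 2.42
eef_pos: [0.5415, -0.198, 0.1235]
ee_rot: [0.0, -0.046, 0.999, -0.0]
contact_force: [-0.2, -0.4, -0.6]
opening: 0.0004
time: 2.67
eef_pos: [0.5413, -0.198, 0.1222]
ee_rot: [-0.0, -0.046, 0.999, 0.0]
contact_force: [0.1, 0.6, -0.1]
opening: -0.0002
```

```bash
for i in 1; do python3 -m inch '[[0,0,1,0],[0,0,1,0],[0,0,1,0]]'; done; python3 -m inch '[[0,0,1,0],[0,0,1,0],[0,0,1,0]]'; python3 -m inch '[[0,0,1,0],[0,0,1,0],[0,0,1,0]]'
```

```text
time: 2.92
eef_pos: [0.5413, -0.1981, 0.1211]
ee_rot: [-0.0, -0.046, 0.999, 0.0]
contact_force: [0.2, 0.2, 0.3]
opening: -0.0003
time: 3.17
eef_pos: [0.5413, -0.198, 0.1201]
ee_rot: [-0.0, -0.046, 0.999, 0.0]
contact_force: [-0.4, 0.5, -0.7]
opening: -0.0001
time: 3.42
eef_pos: [0.5413, -0.198, 0.1191]
ee_rot: [-0.0, -0.046, 0.999, 0.0]
contact_force: [0.0, -0.0, -1.2]
opening: -0.0003
```

```bash
python3 -m inch '[[0,0,0.5,0],[0,0,0.5,0],[0,0,0.5,0]]'; python3 -m inch '[[0,0,0.5,0],[0,0,0.5,0],[0,0,0.5,0]]'; python3 -m inch '[[0,0,0.5,0],[0,0,0.5,0],[0,0,0.5,0]]'
```

```text
time: 3.67
eef_pos: [0.5413, -0.198, 0.1187]
ee_rot: [-0.0, -0.046, 0.999, 0.0]
contact_force: [0.3, 0.9, 0.6]
opening: -0.0
time: 3.92
eef_pos: [0.5414, -0.1981, 0.1182]
ee_rot: [-0.0, -0.046, 0.999, -0.0]
contact_force: [0.6, 0.9, 0.4]
opening: 0.0002
time: 4.17
eef_pos: [0.5413, -0.1981, 0.1177]
ee_rot: [-0.0, -0.046, 0.999, -0.0]
contact_force: [-0.2, 0.2, -0.5]
opening: 0.0001
```

```bash
python3 -m inch '[[0,0,0.5,0],[0,0,0.5,0],[0,0,0.5,0]]'; python3 -m inch '[[0,0,0.5,0],[0,0,0.5,0],[0,0,0.5,0]]'; python3 -m inch '[[0,0,0.5,0],[0,0,0.5,0],[0,0,0.5,0]]'
```

```text
time: 4.42
eef_pos: [0.5413, -0.198, 0.1171]
ee_rot: [-0.0, -0.046, 0.999, 0.0]
contact_force: [-0.1, -0.4, 0.7]
opening: 0.0001
time: 4.67
eef_pos: [0.5414, -0.198, 0.1167]
ee_rot: [0.0, -0.046, 0.999, 0.0]
contact_force: [0.5, -0.4, -0.6]
opening: -0.0002
time: 4.92
eef_pos: [0.5413, -0.198, 0.1161]
ee_rot: [-0.0, -0.046, 0.999, 0.0]
contact_force: [-0.5, -0.4, -0.3]
opening: 0.0
```

There is still no contact at a nominal tip height of 91 mm, so I'll look.

Run:
```python
from h import *
save('wrist','w2.png'); save('side','s2.png')
im=cv2.imread('pics/s2.png')[200:400,240:440]; 
a=cv2.resize(im,(400,400),interpolation=2); b=cv2.resize(cv2.imread('pics/w2.png')[150:450,170:470],(400,400))
cv2.imwrite('pics/c2.png',np.hstack([a,b]))
```

```text
(no output)
```

View pics/c2.png

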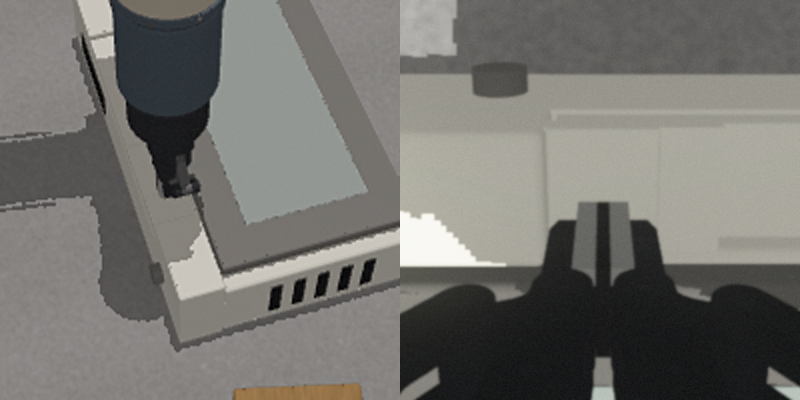

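The wrist crop shows the finger pads centred between the land's edges (crop columns 545–660, pads 573–633) and apparently just above it. I'll measure the tip's depth in tool coordinates.

Run:
```python
from h import *
c=dict(np.load('pics/w2.npz'));P=cloud(c,c['T_tool_cam'])*1000
for u in (305,320,335):
  print(u,[(v,*P[v,u].round(1).tolist()) for v in range(280,345,5)])
u0=[int(170+k*.75) for k in (145,160,190,205,230,245)]
print([(u,*P[302+10,u].round(1).tolist()) for u in range(285,356,4)])
```

```text
305 [(280, 4.3, -7.3, 21.2), (285, 2.0, -7.4, 21.1), (290, -0.1, -7.4, 20.5), (295, -3.1, -7.5, 22.0), (300, -5.4, -7.5, 21.8), (305, 10.1, -5.8, -16.8), (310, 10.1, -5.7, -20.6), (315, 9.9, -5.6, -23.9), (320, 10.1, -5.4, -28.0), (325, 10.3, -5.3, -31.9), (330, 9.7, -5.2, -34.0), (335, 10.1, -5.0, -37.8), (340, 10.8, -4.9, -41.9)]
320 [(280, 4.3, -0.8, 21.4), (285, 1.6, -0.8, 22.1), (290, -0.4, -0.8, 21.3), (295, -2.9, -0.8, 21.4), (300, -5.6, -0.9, 22.2), (305, 9.7, -0.7, -16.0), (310, 9.9, -0.6, -20.2), (315, 73.1, 0.1, -152.2), (320, 10.1, -0.6, -28.1), (325, 10.0, -0.6, -31.3), (330, 10.2, -0.6, -34.8), (335, 10.1, -0.6, -37.7), (340, 10.5, -0.5, -41.5)]
335 [(280, 4.0, 5.7, 21.9), (285, 1.3, 5.8, 22.8), (290, -0.8, 5.8, 22.3), (295, -3.0, 5.8, 21.8), (300, -5.6, 5.8, 22.3), (305, 10.2, 4.5, -17.0), (310, 9.5, 4.5, -19.5), (315, 10.6, 4.3, -25.5), (320, 9.8, 4.2, -27.5), (325, 10.2, 4.1, -31.6), (330, 9.9, 4.0, -34.3), (335, 10.0, 3.9, -37.6), (340, 10.1, 3.8, -40.8)]
[(285, -11.1, -16.5, 21.6), (289, -10.7, -14.6, 20.8), (293, -11.7, -13.0, 22.8), (297, -11.2, -11.1, 21.8), (301, -11.3, -9.4, 22.1), (305, 10.1, -5.6, -22.2), (309, 10.0, -4.3, -22.0), (313, 10.4, -2.9, -22.8), (317, 9.5, -1.6, -21.0), (321, 10.0, -0.3, -22.1), (325, 10.1, 1.0, -22.2), (329, 10.2, 2.4, -22.5), (333, 9.8, 3.7, -21.6), (337, 10.5, 5.0, -23.1), (341, 9.9, 6.4, -21.8), (345, -10.9, 10.2, 21.0), (349, -11.0, 12.0, 21.3), (353, -11.4, 13.9, 22.1)]
```

Run:
```python
from h import *
s=env.read_state();T=Twt(s)
for n in('side',):
    c=dict(np.load('pics/s2.npz')); P=cloud(c,c['extrinsics'])
    Q=(P-T[:3,3])@T[:3,:3]*1000
    m=(abs(Q[...,0])<20)&(abs(Q[...,1])<25)&(Q[...,2]<19)&(Q[...,2]>-70)
    v,u=np.where(m); print(v.min(),v.max(),u.min(),u.max())
    A=Q[m]; b=(A[:,2]//5).astype(int)
    for k in np.unique(b): a=A[b==k]; print(k*5,len(a),a.min(0).round(0),a.max(0).round(0))
```

```text
281 315 314 336
-70 8 [ -1. -23. -70.] [ 11. -11. -65.]
-65 27 [ -3. -20. -65.] [ 11. -10. -61.]
-60 9 [ -4. -21. -60.] [ 14.  -7. -56.]
-55 5 [  9. -13. -55.] [ 13.   9. -53.]
-50 2 [ 11.  -6. -48.] [ 11.   1. -47.]
-45 1 [ 11.  -4. -40.] [ 11.  -4. -40.]
-40 2 [  9.  -6. -39.] [ 11.   2. -39.]
-35 6 [  9.  -7. -35.] [ 11.   4. -30.]
-30 6 [  5. -12. -30.] [ 11.  -2. -25.]
-25 8 [  3. -12. -25.] [ 10.   4. -20.]
-20 7 [  1. -11. -20.] [ 10.   4. -16.]
-15 2 [  7.  -5. -12.] [  9.  -4. -11.]
10 32 [-19. -25.  10.] [ 16. -18.  15.]
15 37 [-19. -25.  15.] [20. 11. 19.]
```

Run:
```python
from h import *
for f in('wrist0','w2'):
    c=dict(np.load(f'pics/{f}.npz'));P=cloud(c,c['T_tool_cam'])*1000
    m=(P[...,2]<12)&(c['z_map']>0.02)&(abs(P[...,1])<90)&(abs(P[...,0])<60)
    A=P[m]; b=(A[:,2]//5).astype(int)
    for k in np.unique(b): a=A[b==k]; print(f,k*5,len(a),'x',a[:,0].min().round(),a[:,0].max().round(),'y',a[:,1].min().round(),a[:,1].max().round())
    print('nodata',(c['z_map']==0).sum())
for n in('scene0','side0'):
    c=dict(np.load(f'pics/{n}.npz')); P=cloud(c,c['extrinsics']); Q=(P-[.5495,0,.2213])*1000
    m=(abs(Q[...,0])<70)&(abs(Q[...,1])<25)&(Q[...,2]>-60)&(Q[...,2]<60)
    A=Q[m]; b=(A[:,2]//5).astype(int)
    for k in np.unique(b): a=A[b==k]; print(n,'up',k*5,len(a),a[:,:2].min(0).round(0),a[:,:2].max(0).round(0))
```

```text
wrist0 -100 1455 x 15.0 18.0 y -36.0 34.0
wrist0 -95 4909 x 10.0 18.0 y -40.0 38.0
wrist0 -90 7300 x 6.0 19.0 y -63.0 61.0
wrist0 -85 3936 x 0.0 18.0 y -67.0 66.0
wrist0 -80 8488 x -5.0 17.0 y -70.0 67.0
wrist0 -75 5978 x -7.0 14.0 y -73.0 70.0
wrist0 -70 2592 x 5.0 14.0 y -74.0 71.0
wrist0 -65 1171 x 0.0 13.0 y -63.0 60.0
wrist0 -60 1498 x -4.0 12.0 y -56.0 52.0
wrist0 -55 1712 x -11.0 12.0 y -58.0 56.0
wrist0 -50 1707 x -12.0 12.0 y -58.0 56.0
wrist0 -45 1467 x -12.0 12.0 y -58.0 55.0
wrist0 -40 1364 x -12.0 12.0 y -58.0 56.0
wrist0 -35 1153 x -12.0 12.0 y -57.0 55.0
wrist0 -30 803 x -12.0 11.0 y -56.0 54.0
wrist0 -25 204 x -11.0 9.0 y -44.0 42.0
nodata 1197
w2 -100 1087 x 15.0 18.0 y -18.0 18.0
w2 -95 4811 x 10.0 18.0 y -58.0 57.0
w2 -90 8453 x 5.0 17.0 y -57.0 58.0
w2 -85 7992 x -1.0 17.0 y -55.0 54.0
w2 -80 5917 x -2.0 17.0 y -50.0 50.0
w2 -75 4034 x -10.0 16.0 y -45.0 46.0
w2 -70 7751 x -10.0 12.0 y -42.0 42.0
w2 -65 4670 x -13.0 14.0 y -38.0 38.0
w2 -60 3240 x -14.0 14.0 y -34.0 34.0
w2 -55 1111 x -13.0 14.0 y -30.0 30.0
w2 -50 1238 x -13.0 12.0 y -16.0 13.0
w2 -45 462 x 5.0 1
[... 242 characters left out ...]
27.0 y -89.0 90.0
w2 5 6623 x -60.0 -26.0 y -90.0 90.0
w2 10 839 x -30.0 17.0 y -90.0 90.0
nodata 1272
scene0 up 20 9 [-44.  -8.] [50.  7.]
scene0 up 25 25 [-52.  -7.] [55. 13.]
scene0 up 30 35 [-56. -10.] [57. 13.]
scene0 up 35 32 [-54. -10.] [58. 16.]
scene0 up 40 36 [-53. -10.] [59. 15.]
scene0 up 45 37 [-55.  -6.] [59. 14.]
scene0 up 50 35 [-55. -11.] [60. 14.]
scene0 up 55 29 [-48.  -9.] [58. 14.]
side0 up 20 3 [-49.  -5.] [44. -2.]
side0 up 25 19 [-54. -11.] [54.  6.]
side0 up 30 19 [-55. -13.] [56.  5.]
side0 up 35 29 [-56. -13.] [56.  6.]
side0 up 40 23 [-56. -12.] [56.  4.]
side0 up 45 35 [-56. -12.] [56.  7.]
side0 up 50 20 [-54. -11.] [56.  8.]
side0 up 55 24 [-56. -13.] [56. -3.]
```

Both cameras agree that the closed tips end about 13 mm *behind* the reported TCP, not 25 mm ahead of it. The open tips measure 13 mm farther back again, so this looks like a constant 38 mm tool offset along z. Contact with the land should therefore come at TCP z ≈ 0.081. I'll approach it under force guard.

```bash
python3 -m inch '[[0,0,10,0],[0,0,20,0],[0,0,27,0],[0,0,30,0],[0,0,30,0],[0,0,30,0]]'; python3 -m inch '[[0,0,1,0],[0,0,2,0],[0,0,2,0]]'; python3 -m inch '[[0,0,0.5,0],[0,0,1,0],[0,0,1,0],[0,0,1,0]]'
```

```text
time: 5.52
eef_pos: [0.5412, -0.198, 0.0856]
ee_rot: [-0.0, -0.046, 0.999, 0.0]
contact_force: [-0.0, 0.7, 0.3]
opening: -0.0003
time: 5.77
eef_pos: [0.5414, -0.1981, 0.085]
ee_rot: [0.0, -0.046, 0.999, -0.0]
contact_force: [-1.7, 1.8, 6.7]
opening: -0.0
time: 6.1
eef_pos: [0.5414, -0.1981, 0.085]
ee_rot: [0.001, -0.046, 0.999, -0.0]
contact_force: [-4.9, 2.9, 11.3]
opening: 0.0001
```

```bash
python3 -m inch '[[0,0,0.5,0],[0,0,0.5,0],[0,0,0.5,0]]'; python3 -m inch '[[0,0,0.5,0],[0,0,0.5,0],[0,0,0.5,0]]'
```

```text
time: 6.35
eef_pos: [0.5415, -0.1982, 0.085]
ee_rot: [0.001, -0.047, 0.999, -0.0]
contact_force: [-6.3, 5.0, 14.1]
opening: -0.0001
time: 6.6
eef_pos: [0.5415, -0.1982, 0.0849]
ee_rot: [0.001, -0.047, 0.999, -0.001]
contact_force: [-6.3, 4.8, 17.0]
opening: 0.0001
```

Contact at TCP z = 0.085, with about 17 N. A quick look will confirm it is the land and not the shoulder.

Run:
```python
from h import *
save('wrist','w3.png');s=env.read_state();print(s['contact_force'])
c=dict(np.load('pics/w3.npz'));P=cloud(c,c['T_tool_cam'])*1000
for u in(306,312,330,336):
  print(u,[(v,*P[v,u].round(1).tolist()) for v in range(292,312,2)])
h=s['eef_pos'][2]*1000-P[...,2]
m=(abs(P[...,0]-14)<3)&(h>70)&(h<120); Q=P[m];H=h[m]; b=np.round(Q[:,1]/3).astype(int)
print(' '.join('%d:%.1f'%(3*k,np.median(H[b==k])) for k in np.unique(b) if (b==k).sum()>8 and abs(k)<34))
cv2.imwrite('pics/w3c.png',cv2.resize(cv2.imread('pics/w3.png')[180:420,160:480],(800,600)))
```

```text
[-6.52248797  4.9684549  17.23608924]
306 [(292, 12.0, -5.7, -9.8), (294, 10.8, -5.8, -8.9), (296, 10.5, -5.7, -10.0), (298, 9.7, -5.7, -9.9), (300, 8.7, -5.8, -9.5), (302, 9.9, -5.6, -13.8), (304, 9.6, -5.6, -14.8), (306, 10.2, -5.5, -17.8), (308, 10.5, -5.4, -20.0), (310, 10.0, -5.4, -20.5)]
312 [(292, 11.9, -3.6, -9.5), (294, 11.3, -3.6, -10.1), (296, 10.3, -3.6, -9.6), (298, 9.7, -3.6, -9.9), (300, 8.9, -3.6, -9.9), (302, 10.2, -3.5, -14.5), (304, 9.9, -3.4, -15.4), (306, 10.1, -3.4, -17.6), (308, 10.1, -3.4, -19.1), (310, 10.2, -3.3, -20.9)]
330 [(292, 11.7, 2.9, -9.1), (294, 10.7, 2.9, -8.7), (296, 10.6, 2.9, -10.2), (298, 9.8, 2.9, -10.2), (300, 9.1, 2.9, -10.5), (302, 9.7, 2.9, -13.3), (304, 9.8, 2.8, -15.3), (306, 9.9, 2.8, -17.1), (308, 10.6, 2.7, -20.1), (310, 10.4, 2.7, -21.4)]
336 [(292, 11.3, 5.1, -8.2), (294, 10.9, 5.1, -9.1), (296, 10.2, 5.1, -9.3), (298, 9.7, 5.1, -9.9), (300, 9.2, 5.1, -10.6), (302, 10.5, 4.9, -15.2), (304, 9.9, 4.9, -15.5), (306, 10.1, 4.9, -17.5), (308, 9.8, 4.8, -18.5), (310, 9.8, 4.8, -20.0)]
-99:102.4 -96:102.4 -93:102.3 -90:102.4 -87:102.4 -84:102.5 -81:102.5 -78:102.5 -75:102.5 -72:102.5 -69:102.4 -66:102.4 -63:102.5 -60:102.4 -57:102.5 -54:102.4 -51:102.5 -48:102.5 -45:102.5 -42:102.5 -39:102.5 -36:102.5 -33:102.4 -30:102.5 -27:102.5 -24:102.6 -21:102.2 -18:94.8 -15:94.6 -12:94.6 -9:94.5 -6:94.6 -3:94.5 0:94.6 3:94.5 6:94.6 9:94.6 12:94.6 15:94.7 18:93.9 21:92.7 24:92.6 27:92.6 30:92.7 33:92.6 36:92.6 39:92.6 42:84.5 45:84.6 48:84.7 51:84.6 54:84.6 57:84.6 60:84.6 63:84.5 66:84.5 69:84.5 72:84.7 75:84.7 78:84.7 81:84.7 84:84.7 87:88.3 90:92.7 93:92.7 96:92.6 99:92.6
```

View pics/w3c.png

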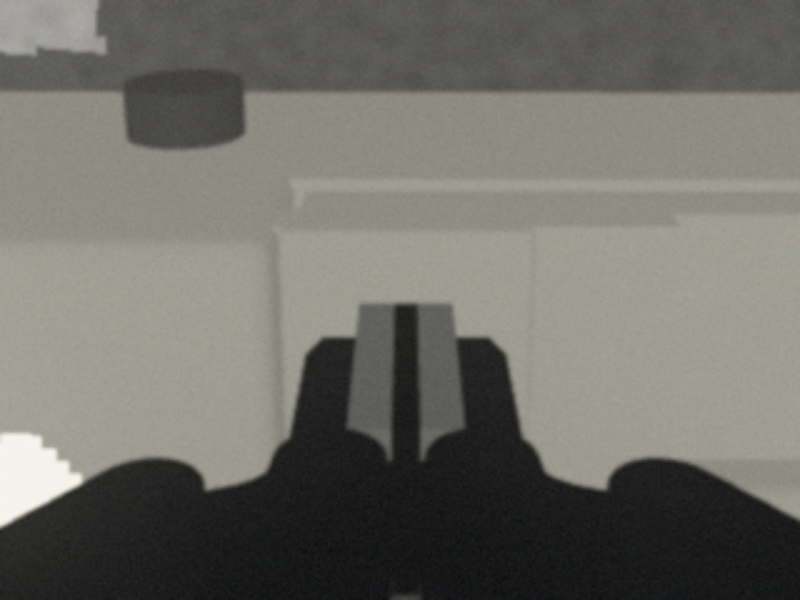

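The pad tips sit on the land: the depth just ahead of them gives a height of 94.6 mm, and the neighbouring shoulder is at 102.5 mm. The notch is now at about tool y 41–87. I'll ease the load and slide along the rim towards it.

```bash
python3 -m inch '[[0,0,-2.5,0],[0,4,-2.5,0],[0,8,-2.5,0],[0,12,-2.5,0],[0,16,-2.5,0],[0,20,-2,0],[0,24,-1.5,0],[0,28,-1,0],[0,31,-0.5,0],[0,33,-0.5,0]]'; python3 -m inch '[[0,2,0,0],[0,4,0,0],[0,6,0,0],[0,6,0,0]]'
```

```text
time: 7.48
eef_pos: [0.5386, -0.1652, 0.083]
ee_rot: [0.0, -0.047, 0.999, -0.0]
contact_force: [0.3, -2.0, 4.5]
opening: 0.0001
time: 7.82
eef_pos: [0.538, -0.1591, 0.083]
ee_rot: [0.0, -0.046, 0.999, -0.0]
contact_force: [-0.5, -1.4, 6.1]
opening: 0.0004
```

The tip dropped 2 mm onto the rim (TCP z 0.083) and is in contact at 5–6 N. I'll keep feeling along in small steps.

```bash
python3 -m inch '[[0,2,0,0],[0,4,0,0],[0,6,0,0],[0,6,0,0]]'; python3 -m inch '[[0,2,0,0],[0,4,0,0],[0,5,0,0],[0,5,0,0]]';  python3 -m inch '[[0,2,0,0],[0,4,0,0],[0,5,0,0],[0,5,0,0]]'; python3 -m inch '[[0,2,0,0],[0,4,0,0],[0,5,0,0],[0,5,0,0]]'
```

```text
time: 8.15
eef_pos: [0.5374, -0.153, 0.0828]
ee_rot: [0.0, -0.046, 0.999, -0.0]
contact_force: [0.1, -2.3, 4.8]
opening: -0.0003
time: 8.48
eef_pos: [0.536, -0.1475, 0.0818]
ee_rot: [-0.001, -0.046, 0.999, 0.001]
contact_force: [0.3, 1.0, -0.4]
opening: 0.0
time: 8.82
eef_pos: [0.5362, -0.143, 0.0826]
ee_rot: [-0.0, -0.046, 0.999, 0.0]
contact_force: [-1.2, -0.8, 0.2]
opening: -0.0002
time: 9.15
eef_pos: [0.5358, -0.138, 0.0827]
ee_rot: [0.0, -0.046, 0.999, 0.0]
contact_force: [-0.0, 1.5, 0.2]
opening: -0.0
```

The force vanished at y ≈ −0.1475, so the notch is found where the depth predicted. I'll centre in it and go down.

```bash
python3 -m inch '[[0,2,0,0],[0,3,2,0],[0,3,4,0],[0,3,5,0],[0,3,5,0]]'; python3 -m inch '[[0,0,1,0],[0,0,2,0],[0,0,2,0]]'; python3 -m inch '[[0,0,1,0],[0,0,2,0],[0,0,2,0]]'
```

```text
time: 9.57
eef_pos: [0.5353, -0.1353, 0.0772]
ee_rot: [-0.0, -0.046, 0.999, 0.0]
contact_force: [-0.0, 0.2, -0.3]
opening: 0.0001
time: 9.82
eef_pos: [0.5354, -0.1353, 0.0754]
ee_rot: [-0.0, -0.046, 0.999, 0.0]
contact_force: [0.4, 0.3, -0.1]
opening: 0.0003
time: 10.07
eef_pos: [0.5357, -0.1354, 0.0738]
ee_rot: [0.0, -0.046, 0.999, -0.0]
contact_force: [-0.2, -1.6, 1.8]
opening: -0.0002
```

Below rim level and touching the key. Pressing on.

```bash
python3 -m inch '[[0,0,1,0],[0,0,2,0],[0,0,2,0]]'; python3 -m inch '[[0,0,1,0],[0,0,2,0],[0,0,2,0]]'; python3 -m inch '[[0,0,1,0],[0,0,2,0],[0,0,2,0]]'; python3 -m inch '[[0,0,1,0],[0,0,2,0],[0,0,2,0]]'
```

```text
time: 10.32
eef_pos: [0.5356, -0.1354, 0.0717]
ee_rot: [0.0, -0.046, 0.999, -0.0]
contact_force: [-0.5, -1.8, 2.3]
opening: -0.0003
time: 10.57
eef_pos: [0.5356, -0.1354, 0.0695]
ee_rot: [0.0, -0.046, 0.999, -0.0]
contact_force: [0.8, -0.2, 1.5]
opening: -0.0002
time: 10.82
eef_pos: [0.5357, -0.1354, 0.068]
ee_rot: [0.0, -0.046, 0.999, -0.0]
contact_force: [-2.0, 0.1, 4.4]
opening: 0.0
time: 11.07
eef_pos: [0.5358, -0.1355, 0.0678]
ee_rot: [0.001, -0.047, 0.999, -0.0]
contact_force: [-5.5, 3.2, 16.4]
opening: 0.0001
```

The key is at its stop: TCP z 0.068 is 7 mm of travel, and the force rose to 16 N. I'll check the lid before continuing.

Run:
```python
from h import *
c=save('scene','sc4.png');d=save('side','s4.png')
for n,c in(('scene',c),('side',d)):
  P=cloud(c,c['extrinsics']); d=np.array([.9958,.0919]);e=np.array([-.0919,.9958])
  Q=(P[...,:2]-[.5345,-.0886]); x=Q@d*1000-107.5;y=Q@e*1000
  m=(abs(y)<195)&(x>-60)&(x<115)&(P[...,2]>.09)&(P[...,2]<.16)
  print(n,[(k,np.median(P[...,2][m&(abs(x-k)<4)]).round(4)) for k in(-55,-30,0,30,60,100)])
a=cv2.resize(cv2.imread('pics/sc4.png')[120:340,160:400],(400,367));b=cv2.resize(cv2.imread('pics/s4.png')[180:400,240:480],(400,367))
cv2.imwrite('pics/c4.png',np.hstack([a,b]))
```

```text
scene [(-55, np.float64(0.135)), (-30, np.float64(0.1322)), (0, np.float64(0.1276)), (30, np.float64(0.1233)), (60, np.float64(0.1192)), (100, np.float64(0.1128))]
side [(-55, np.float64(0.1361)), (-30, np.float64(0.1332)), (0, np.float64(0.1289)), (30, np.float64(0.1246)), (60, np.float64(0.1203)), (100, np.float64(0.1139))]
```

View pics/c4.png

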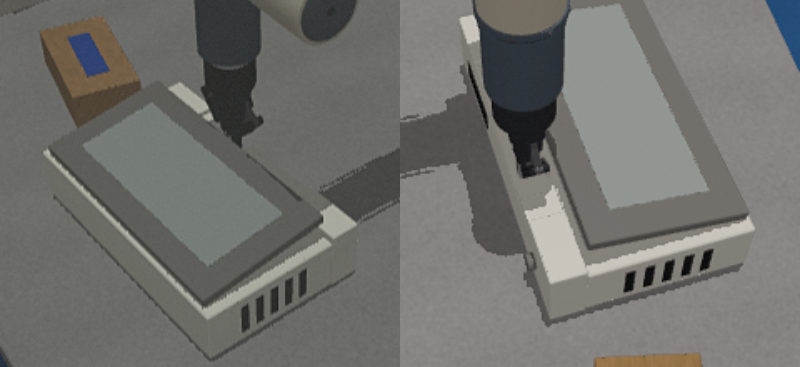

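The lid is ajar, with a slope of about 0.14 rad. In the side crop the tip is in the notch at (530,170). The step-2 check also wants contact with the case, so while holding the key down I'll lean gently on the notch's end wall.

```bash
python3 -m inch '[[0,2,0,0],[0,4,0,0],[0,6,0,0],[0,8,0,0],[0,8,0,0]]'; python3 -m inch '[[0,1.5,0,0],[0,3,0,0],[0,3,0,0]]'; python3 -m inch '[[0,1.5,0,0],[0,2,0,0],[0,2,0,0]]'
```

```text
time: 11.58
eef_pos: [0.5366, -0.1291, 0.0679]
ee_rot: [0.002, -0.047, 0.999, -0.002]
contact_force: [0.1, -5.1, 10.4]
opening: 0.0
time: 11.83
eef_pos: [0.5364, -0.1262, 0.0679]
ee_rot: [0.002, -0.047, 0.999, -0.002]
contact_force: [0.3, -5.3, 9.1]
opening: 0.0002
time: 12.08
eef_pos: [0.5364, -0.1244, 0.0679]
ee_rot: [0.002, -0.047, 0.999, -0.002]
contact_force: [-0.3, -6.9, 8.7]
opening: 0.0001
```

```bash
python3 -m inch '[[0,1.5,0,0],[0,2,0,0],[0,2,0,0]]'; python3 -m inch '[[0,1.5,0,0],[0,2,0,0],[0,2,0,0]]'
```

```text
time: 12.33
eef_pos: [0.5364, -0.1242, 0.0679]
ee_rot: [0.002, -0.047, 0.999, -0.003]
contact_force: [2.2, -13.6, 6.2]
opening: 0.0002
time: 12.58
eef_pos: [0.5363, -0.124, 0.0679]
ee_rot: [0.002, -0.047, 0.999, -0.005]
contact_force: [3.4, -20.8, 3.4]
opening: -0.0001
```

The end wall has been felt (20 N sideways) with the key held at its stop. I'll return to the notch's middle, lift straight up and back away towards the robot.

```bash
python3 -m inch '[[0,-4,0,0],[0,-9,0,0],[0,-14,0,0],[0,-14,0,0],[0,-14,0,0]]'; python3 -m inch '[[0,0,-10,0],[0,0,-25,0],[4,0,-50,0],[15,0,-80,0],[30,0,-110,0],[50,0,-130,0],[70,0,-130,0],[80,0,-130,0],[80,0,-130,0],[80,0,-130,0]]'; python3 -m inch '[[0,0,0,0],[0,0,0,0],[0,0,0,0]]'
python3 - <<'E'
from h import *
c=save('scene','sc5.png');d=save('side','s5.png')
o=dict(np.load('pics/scene0.npz')),dict(np.load('pics/side0.npz'))
for n,c,c0 in(('scene',c,o[0]),('side',d,o[1])):
  P=cloud(c,c['extrinsics']); d=np.array([.9958,.0919]);e=np.array([-.0919,.9958])
  Q=(P[...,:2]-[.5345,-.0886]); x=Q@d*1000-107.5;y=Q@e*1000
  m=(abs(y)<195)&(x>-80)&(x<115)&(P[...,2]>.09)&(P[...,2]<.16)
  print(n,'lid',[(k,np.median(P[...,2][m&(abs(x-k)<3)]).round(4)) for k in(-75,-30,30,100)])
  m=(abs(y+45.5)<15)&(x>-125)&(x<-95); print('key z',np.median(P[...,2][m]),m.sum())
  P0=cloud(c0,c0['extrinsics'])
  for nm,b in(('rack',(285,325,438,492) if n=='scene' else (145,188,200,240)),('bottle',(333,402,400,442) if n=='scene' else None),('glove',(130,195,182,246) if n=='scene' else (390,479,355,432))):
    if b is None: continue
    f=lambda P:P[b[0]:b[1],b[2]:b[3]].reshape(-1,3)
    print(nm,[np.median(q[q[:,2]>.03],0).round(4).tolist() for q in map(f,(P0,P))])
print(env.read_state()['contact_force'])
E
```

```text
time: 13.0
eef_pos: [0.5376, -0.1319, 0.0678]
ee_rot: [0.003, -0.046, 0.999, 0.0]
contact_force: [-0.2, 4.4, 11.5]
opening: 0.0001
time: 13.83
eef_pos: [0.4551, -0.1397, 0.1951]
ee_rot: [-0.001, -0.046, 0.999, 0.0]
contact_force: [-0.6, -0.1, -0.2]
opening: 0.0002
time: 14.08
eef_pos: [0.4559, -0.1396, 0.195]
ee_rot: [-0.001, -0.046, 0.999, 0.0]
contact_force: [-0.5, -0.0, 0.2]
opening: 0.0001
scene lid [(-75, np.float64(0.137)), (-30, np.float64(0.132)), (30, np.float64(0.1232)), (100, np.float64(0.1126))]
key z 0.07607884820751243 9
rack [[0.375, 0.3181, 0.0336], [0.3735, 0.3153, 0.0338]]
bottle [[0.6057, 0.4215, 0.1031], [0.6056, 0.4216, 0.1035]]
glove [[0.6216, -0.4611, 0.0683], [0.6266, -0.4525, 0.0688]]
side lid [(-75, np.float64(0.1368)), (-30, np.float64(0.1328)), (30, np.float64(0.1245)), (100, np.float64(0.1138))]
key z 0.07771536807130375 160
rack [[0.3727, 0.3016, 0.0338], [0.3847, 0.2813, 0.039]]
glove [[0.6081, -0.4797, 0.0703], [0.6078, -0.4803, 0.0704]]
[ 0.32748097  0.04120703 -0.1226964 ]
```

View pics/s5.png

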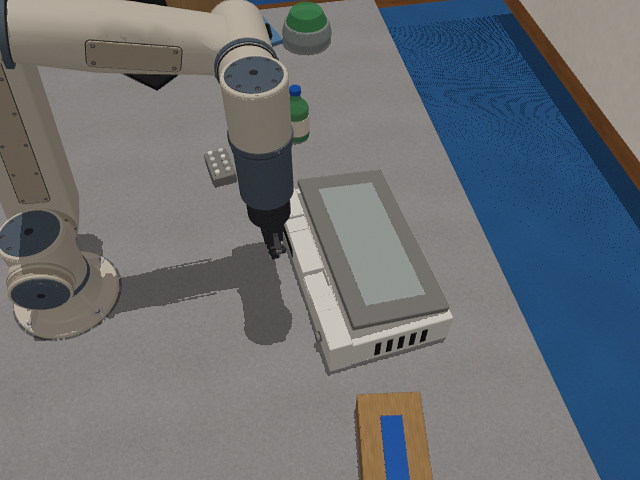

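The picture shows the lid ajar (edge at z ≈ 0.137). The hand is clear in front of the rim at about (275,245), and the rack (220,165), bottle (297,120) and carton (393,440) are where they stood. The side view's rack median changed only because the arm now overlaps that box; the scene view shows it unmoved. Handing in.

```bash
python3 -c "
from workcell import env
print(env.hand_in()); print(env.read_state()['time'])"
```

```text
the job is handed in; nothing more can be done
None
the job is handed in; nothing more can be done
```

The lid release is pressed and the lid is standing ajar. I handed the job in after about 14 s of robot time; no verdict comes back.

**What I did:**
- I put the closed fingertips on the right-hand land, with about 17 N of contact.
- I slid along the rim at about 5 N until the force vanished, at the notch about 45 mm to the right of the rim's middle. The depth images had already shown the notch there, so the feel confirmed it.
- I pressed the key to its stop: 7 mm of travel, with the force rising to 16 N.
- While the key was held down I leaned on the notch's end wall (about 20 N sideways), in case pressing the key alone did not count as touching the case.
- I lifted straight up and backed away towards the robot.

**Last checks:**
- **Key:** its surface reads 76–78 mm, against 77 mm expected when fully down. The 76 mm figure comes from only 9 pixels.
- **Lid:** the front edge is at about 137 mm and the slope is about 0.14 rad.
- **Hand:** it is clear of everything, with contact force around zero.
- **Bottle, carton and rack:** they look unmoved in the pictures.

**Disagreements:**
- **Fingertips:** they sat about 9–13 mm behind the reported TCP, not 25 mm ahead of it as stated. I worked from the depth images and touch.
- **Bystander depths:** three before/after depth readings shifted: the rack in the side view (about 24 mm), the carton in the scene view (about 10 mm) and the rack in the scene view (about 3 mm). I put the side-view rack shift down to the arm overlapping that patch. The carton reads within 1 mm of its start in the side view.

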